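Catch the damp-box lid and lower it shut

ROBOT

A 7-joint arm with a two-finger parallel gripper is mounted at the origin on the work surface. World frame = base frame: x ahead of the robot, y to its left, z up, the work surface at z = 0. Lengths are in m, angles in degrees, forces in N, time in s.
With the tool pointing down it reaches from about 0.425 to 0.875 m from the base axis. Payload 4.7 kg.
Tool frame: the origin (TCP) lies at the very end of the fingers, on their centre line; the grasp point (between the pads) lies 19 mm behind it (env.grasp_offset is the distance from the TCP to the grasp point, in m); z points along the fingers, y is the line along which they close (so a half turn about z gives the same grasp; the last joint's range is limited). The gripper opens to 87 mm and grips with 3 to 60 N. Pads are 19 mm wide; open, the fingers measure 117 mm over their backs; the gripper's body (75 mm by 190 mm) begins 51 mm behind the grasp point.
Start: joints at [74.949, 18.392, -4.016, 83.108, 1.295, 78.541, -3.26], TCP at [0.178, -0.625, 0.223] pointing down, gripper open.
Joint ranges: [-163.93, 163.93], [-17.29, 119.83], [-79.2, 71.16], [3.27, 140.29], [-89.18, 269.18], [5.43, 117.66], [-154.24, 154.24]. Speed limits (degrees/s): [147.25, 147.25, 180, 180, 180, 180, 180].

INTERFACE

Orientations are given as [roll, pitch, yaw] about the fixed x, y, z axes, in that order (R = Rz(yaw) Ry(pitch) Rx(roll)).
In Python, from cell import env gives the robot as it stands. The module is installed in compiled form; this text tells all that it offers.
- The arm moves only by the tool drive_tool, never from a script. Its argument "moves" is one flat list of numbers, 5 for each row, row after row: the shift along the tool's x, y, z in units of 40 mm (1.0 is 40 mm), then the turn about the tool's z in units of 10 degrees (1.0 is 10 degrees), then the finger opening in mm, from 0 to 87. A call has 1 to 5 rows; each row is the pose to reach, as a shift and turn from the pose commanded when the call began, along the tool's axes at that moment; what a row does not reach only later rows make up. A row lasts 1/8 s, in which the tool goes at most 62.5 mm and 10.7 degrees, less where a joint would pass 70% of its speed; a pose out of reach is approached as far as the arm can. A call with a gripper value outside its range is refused whole. The fingers move at their own pace and stop on an object; "squeeze" is the grip in N (left out, the last holds). Time passes only in rows, so rows that repeat a pose let the fingers close. It gives the time, the measured TCP pose, the force, the opening and the grip force at its end, in the units of the state.
- env.get_obs(): the state, without advancing time (a new reading comes with each control period).
- env.read_camera(name): name is "scene" or "top" or "wrist"; returns (picture, depth): 480x640x3 uint8, red, green, blue; 480x640 float32, m along the optical axis (not along the pixel's ray), 0 where there is no reading.
- env.camera_model(name): a dict with "K" (3x3 intrinsics, pixels), "k1" (the pictures are not rectified: a ray, as slopes to the right and down, at radius r is drawn at 1 + k1 r^2 times it, then the intrinsics apply), "rvec" (rotation vector, rad) and "tvec" (3), from world to camera coordinates, as OpenCV has them; the wrist camera has in their place "tool_from_camera" (4x4, takes a point from camera to tool coordinates, whose origin is the TCP and whose axes are the flange's). Camera axes: x right, y down, z forward; pixel columns grow to the right and rows downward; lengths in m; the calibration is good to about 2 mm. A picture is of the moment at which its call begins: read the wrist's pose just before it. camera_model takes no time and is no camera call.
- env.sign_off(): hands the job in; it is judged then, once.
The state is a dict: "time_s": time; "qpos": joint angles; "joint_velocities": joint speeds; "effort": joint torques, N m; "tool_pos": TCP position; "tool_rot": TCP orientation; "force": force on the tool from outside, world axes, zero at the start; "wrist_torque": the same for the moment, N m; "grip_width": finger opening in m; "grasp_force": force on a finger pad.
Only numpy, scipy, OpenCV 4.12 (cv2) and the standard library are available. Lean on these libraries where they do the work, as an engineer would, in place of code of your own. Each camera call takes 0.05 s, during which the arm holds its last target. There are 200 camera calls.

TASK

The wooden box on the painting table stands open with two freshly painted cups in it: with a finger, tip its lid forward from behind until it falls by itself, catch the falling lid on a finger before it comes down, and let it down gently, without a bang, until it is fully shut; then move clear. Only touch the lid, never pinch it or press hard, and leave the cups, jars and brush tin standing just as they are.

Things in the scene. Friction and masses are not known exactly. Their poses are not given: they have to be found in the camera images.
- case: the plywood damp box, open-topped, 130 mm deep (its x) x 220 mm wide (its y) x 100 mm high, walls 8 mm, far too heavy to shift here. Origin at the centre of its underside on the table; its -x side is the front and looks roughly towards the robot, its +x side carries the hinge. It is turned about the vertical only.
- lid (a joint): lid angle, rad: 0 shut and level on the rim, 1.57 upright, 1.85 the stop. Starts at 1.52 to 1.63. Stiff, damped hinge: stays put between about 1.37 and 1.63; below about 1.28 the lid falls by itself, slowly at first (about 0.1 rad/s near 1.2; some 4 s from 1.25 to 0.25), at 0.45 to 0.7 rad/s near the end, which is a bang. Near shut its free edge weighs 1 to 2 N.
- lid_outer (a point): middle of the flat wooden lid's outer face, 78 mm from the hinge axis; the face looks away from the robot (box +x) when open, up when shut. Lid: 155 mm from hinge to free edge, 236 mm wide, 10 mm thick, about 0.3 kg, two flat 6 mm battens on the outer face 75 mm either side of the middle. Shut, it overhangs the box 8 mm at the sides and 25 mm in front, so a finger fits under its front edge.
- lid_hinge (a point): middle of the hinge axis, fixed to the box: 65 mm behind the box's centre (its +x) and 100 mm above the table; the axis runs along the box's y and lies in the plane of the lid's underside.
- lid_edge (a point): middle of the lid's free edge, on its underside (the inner face, that looks to the robot when the lid is open), 155 mm from the hinge axis. With the lid shut it is 90 mm in front of the box's centre and 100 mm above the table. When the lid is open the outer face with the battens looks away from the robot (box +x).
- cup_a: white ceramic cup standing in the box, its left half (box +y), 62 mm across, 60 mm high; origin under its centre. Leave alone.
- cup_b: white ceramic cup standing in the box, its right half (box -y), 62 mm across, 60 mm high; origin under its centre. Leave alone.
- jar_a: closed paint jar left of the box, 62 mm across, 95 mm high; origin under its centre. Leave alone.
- jar_b: closed paint jar right of the box, 62 mm across, 85 mm high; origin under its centre. Leave alone.
- jar_c: smaller closed paint jar right of the box and nearer the robot, 56 mm across, 80 mm high; origin under its centre. Leave alone.
- saucer: small white dish in front of the box, left of its middle, 68 mm across, 26 mm high; origin under its centre. Leave alone.
- brush_tin: tin with paint brushes standing in it, left of the box beyond the jar, 68 mm across, tin 100 mm and brushes about 200 mm high; origin under its centre. Leave alone.

How it is judged (in metres and radians):
On the way, in this order (a step that is already met when the one before it is completed fails the run):
1. the lid has been tipped forward and falls by itself, untouched by the robot (value of joint lid between 0.3 and 1.4 rad and velocity of joint lid below -0.05 rad/s and contact force between each of the arm, the fingers and lid below 0.05 N), for 0.15 s.
2. the lid is caught well above the rim: the fingers carry it and it no longer falls freely (value of joint lid between 0.15 and 1.25 rad and contact force between the fingers and lid above 0.3 N and velocity of joint lid above -0.36 rad/s), for 0.25 s.
3. the lid is down on the rim (value of joint lid below 0.03 rad), for 0.2 s.
At the end, for the whole second after the job is handed in: the lid lies fully shut (joint below 0.03 rad) and still, and the cups, jars, dish and brush tin stand within 15 mm of where they were, upright (value of joint lid below 0.03 rad and angular speed of lid below 0.05 rad/s and distance of each of cup_a, cup_b, jar_a, jar_b, jar_c, saucer, brush_tin from where it was at the start of the episode below 0.015 m and angle between each of cup_a, cup_b, jar_a, jar_b, jar_c, saucer, brush_tin's own z axis and vertical below 0.15 rad); the robot touches nothing.
It fails at once if the lid comes down with a bang (faster than 0.36 rad/s over the last stretch, between 0.25 and 0.05 rad above shut) (value of joint lid between 0.05 and 0.25 rad and velocity of joint lid below -0.36 rad/s).
It fails at once if the lid is pinched or pressed hard (over 25 N) (contact force between any of the arm, the fingers and lid above 25 N).
It fails at once if a cup, jar, dish or the brush tin is shifted more than 15 mm, tipped or lifted (not (distance of each of cup_a, cup_b, jar_a, jar_b, jar_c, saucer, brush_tin from where it was at the start of the episode below 0.015 m and angle between each of cup_a, cup_b, jar_a, jar_b, jar_c, saucer, brush_tin's own z axis and vertical below 0.15 rad)).
It also fails if it takes over 51 s, if anything falls off the work surface, if the arm or the gripper's body presses on something with over 40 N, if the wrist force passes 120 N, or if a joint passes its speed limit or range.

## Working session

There is one attempt and no reset: what is moved stays moved. The work goes in short steps, Python scripts to look and compute and a tool call to move; the robot and the scene stay as the last step left them, time stands still between calls to the robot, and variables do not carry over. Pictures are saved under pics/ and viewed, at most 10 in all, crops included, and the job is handed in when it is done.

Besides the shell and the picture viewer there is one more tool, called after "Emit:" as name(argument=value, ...), one argument or row to a line, values as JSON. drive_tool: Moves the arm, as the interface text tells. Its arguments: {"type":"object","properties":{"moves":{"type":"array","items":{"type":"number"}},"squeeze":{"type":"number"}},"required":["moves"]}

```bash
mkdir -p pics; cat > h.py <<'E'
import numpy as np,cv2
from cell import env
from scipy.spatial.transform import Rotation as R
def cloud(name):
    o=env.get_obs(); m=env.camera_model(name); p,d=env.read_camera(name)
    K=np.array(m["K"]); v,u=np.mgrid[0:480,0:640]
    pts=np.stack([u.ravel(),v.ravel()],1).astype(np.float64)[:,None]
    n=cv2.undistortPoints(pts,K,np.array([m["k1"],0,0,0,0.])).reshape(480,640,2)
    c=np.dstack([n*d[...,None],d])
    if "rvec" in m:
        Rm=cv2.Rodrigues(np.array(m["rvec"],float))[0]; w=(c-np.array(m["tvec"]).ravel())@Rm
    else:
        T=np.array(m["tool_from_camera"]); w=c@T[:3,:3].T+T[:3,3]
        w=w@R.from_euler('xyz',o["tool_rot"],degrees=True).as_matrix().T+np.array(o["tool_pos"])
    w[d==0]=np.nan
    return p,w
E
python3 - <<'E'
from h import *
print(env.get_obs())
for n in("scene","top"):
    p,w=cloud(n); cv2.imwrite(f"pics/{n}0.png",p[...,::-1]); np.save(f"{n}.npy",w); print(n,env.camera_model(n))
E
```

```text
{'time_s': 0.0, 'qpos': array([74.94718461, 18.4394508 , -4.01703606, 83.17256023,  1.29413786,
       78.54184652, -3.26035742]), 'joint_velocities': array([ 0.02675056,  0.04710532,  0.00773797,  0.08134231, -0.06827731,
        0.09829476,  0.00718374]), 'effort': array([ 4.71169369e-04, -4.91298938e+01, -4.03821375e-01, -3.12528920e+01,
       -6.40775403e-02,  4.35592909e-02,  1.48785712e-04]), 'tool_pos': array([ 0.17746807, -0.62473951,  0.22147781]), 'tool_rot': array([-1.79891343e+02,  4.37702853e-03,  1.58634156e+01]), 'force': array([ 0.67168848, -0.6238944 , -0.29122396]), 'wrist_torque': array([ 0.01965495,  0.00605055, -0.01014805]), 'grasp_force': 0.0, 'grip_width': 0.08690031308755435}
scene {'K': array([[594.4362026 ,   0.        , 319.12212936],
       [  0.        , 594.4362026 , 243.9241943 ],
       [  0.        ,   0.        ,   1.        ]]), 'k1': -0.1689131199690579, 'rvec': array([ 0.44618822,  2.79700525, -1.08475763]), 'tvec': array([ 0.47014645, -0.13073129,  1.40357704])}
top {'K': array([[614.32924573,   0.        , 318.21304776],
       [  0.        , 614.32924573, 235.08758127],
       [  0.        ,   0.        ,   1.        ]]), 'k1': -0.16707165457658665, 'rvec': array([ 2.15666698, -2.16812592,  0.13397716]), 'tvec': array([0.09809728, 0.54854745, 1.24390728])}
```

View pics/scene0.png

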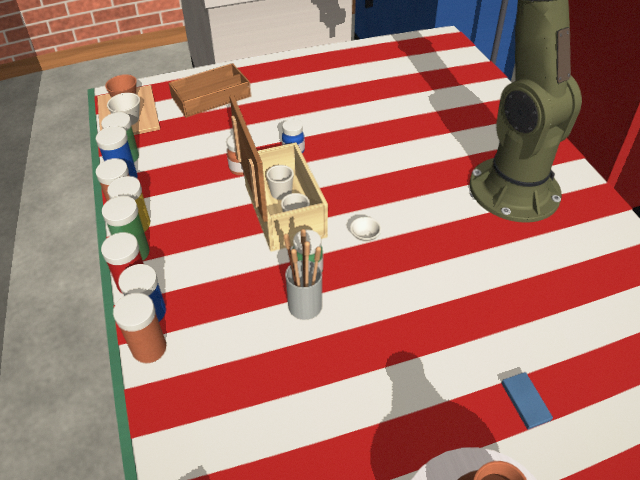

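View pics/top0.png

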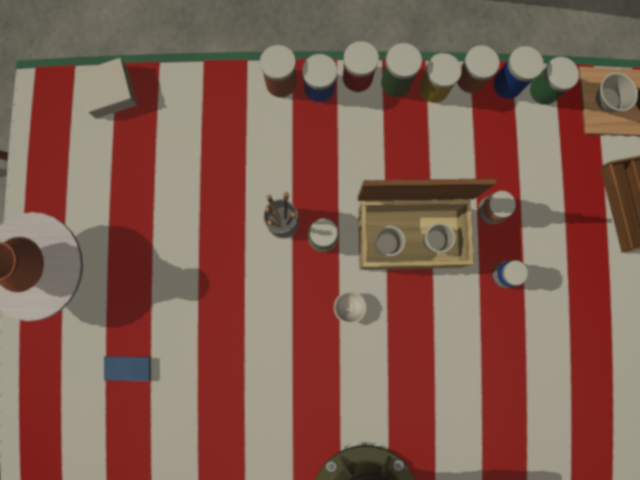

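The scene picture shows the box (around 290,195) with its lid upright behind it, the tin at (305,290) and the dish at (365,229). In the top view, where x is up and y is left, the box spans (360–472, 200–268) and the lid's top edge is along row ~185. The jars are at (323,235), (497,207) and (512,273), and the tin is at (281,215).

```bash
python3 - <<'E'
from h import *
w=np.load("top.npy"); 
def reg(u0,u1,v0,v1,z0,z1):
    a=w[v0:v1,u0:u1].reshape(-1,3); return a[(a[:,2]>z0)&(a[:,2]<z1)]
rim=reg(352,480,195,275,.09,.108)
print("rim",len(rim),cv2.minAreaRect((rim[:,:2]*1000).astype(np.float32)), rim.min(0),rim.max(0))
lid=reg(352,505,170,205,.13,.3); print("lid",len(lid),lid.min(0),lid.max(0))
e=lid[lid[:,2]>.245]; print("edge",e.mean(0),cv2.minAreaRect((e[:,:2]*1000).astype(np.float32)))
for n,b,z in(("jar_a",(305,342,215,255),(.085,.11)),("jar_b",(476,520,188,226),(.07,.1)),("jar_c",(490,532,256,292),(.065,.1)),("saucer",(330,372,288,325),(.015,.04)),("tin",(260,302,185,240),(.05,.25))):
    a=reg(*b,*z); print(n,len(a),a.min(0).round(3),a.max(0).round(3),((a.min(0)+a.max(0))/2).round(3))
s=np.load("scene.npy"); a=s.reshape(-1,3)
a=a[(a[:,2]>.13)&(a[:,2]<.27)&(a[:,0]>.55)&(a[:,0]<.8)&(abs(a[:,1]+.03)<.2)]
c=a.mean(0); q=a; 
print("scene lid",len(a),a.min(0).round(3),a.max(0).round(3))
for z in np.arange(.135,.27,.02):
    k=a[abs(a[:,2]-z)<.01]; 
    if len(k): print(round(z,3),np.percentile(k,[5,50,95],axis=0).round(3).tolist())
E
```

```text
rim 1571 ((545.6385498046875, -100.91647338867188), (130.88795471191406, 221.1049346923828), 1.0824025869369507) [ 0.47820947 -0.21173151  0.09001511] [0.61261108 0.01000026 0.10778903]
lid 2349 [ 0.60789597 -0.21752855  0.13015451] [0.62396084 0.0182281  0.2607008 ]
edge [ 0.61494862 -0.09876199  0.25343673] ((615.6815795898438, -99.14562225341797), (12.43948745727539, 234.28707885742188), 1.2835218906402588)
jar_a 599 [0.52  0.058 0.086] [0.574 0.112 0.101] [0.547 0.085 0.093]
jar_b 584 [ 0.578 -0.306  0.07 ] [ 0.633 -0.252  0.092] [ 0.605 -0.279  0.081]
jar_c 481 [ 0.44  -0.328  0.067] [ 0.489 -0.28   0.087] [ 0.464 -0.304  0.077]
saucer 402 [ 0.369 -0.003  0.015] [0.433 0.063 0.031] [0.401 0.03  0.023]
tin 613 [0.546 0.137 0.05 ] [0.614 0.205 0.21 ] [0.58  0.171 0.13 ]
scene lid 1818 [ 0.565 -0.217  0.13 ] [0.628 0.162 0.26 ]
0.135 [[0.574, -0.169, 0.131], [0.619, -0.013, 0.138], [0.627, 0.159, 0.144]]
0.155 [[0.573, -0.167, 0.146], [0.62, -0.014, 0.156], [0.627, 0.158, 0.165]]
0.175 [[0.569, -0.168, 0.166], [0.618, 0.0, 0.175], [0.626, 0.159, 0.184]]
0.195 [[0.6, -0.167, 0.186], [0.619, -0.012, 0.194], [0.626, 0.158, 0.204]]
0.215 [[0.612, -0.182, 0.206], [0.62, -0.038, 0.216], [0.626, 0.018, 0.225]]
0.235 [[0.612, -0.196, 0.225], [0.62, -0.058, 0.234], [0.623, 0.018, 0.244]]
0.255 [[0.61, -0.201, 0.247], [0.616, -0.08, 0.255], [0.621, 0.016, 0.258]]
```

Emit:
drive_tool(
  moves=[0.3,-0.2,-1.3,0.8,0,1.2,-0.8,-2,1.48,0,2.4,-1.5,-2,1.48,0,3.6,-2.2,-2,1.48,0,4.8,-2.95,-2,1.48,0],
  squeeze=5,
)

```text
time_s: 0.72
tool_pos: [0.331, -0.4577, 0.3022]
tool_rot: [-180.0, 0.0, 1.1]
force: [0.3, 0.4, 0.3]
grip_width: 0.045
grasp_force: 0.0
```

Emit:
drive_tool(
  moves=[1,-1,0,0,0,2,-2,0,0,0,3,-3,0,0,0,4,-4,0,0,0,5,-5,0,0,0],
)

```text
time_s: 1.35
tool_pos: [0.5271, -0.2542, 0.3022]
tool_rot: [180.0, 0.0, 1.0]
force: [0.6, -0.8, -0.7]
grip_width: 0.0018
grasp_force: 0.0
```

Emit:
drive_tool(
  moves=[1,-1,0,0,0,2,-2,0,0,0,3,-3,0,0,0,3.55,-3.8,0,0,0,3.55,-3.8,0,0,0],
)

```text
time_s: 1.98
tool_pos: [0.6664, -0.0958, 0.3012]
tool_rot: [-179.8, 0.1, 1.5]
force: [0.2, 0.2, -0.5]
grip_width: 0.0004
grasp_force: 0.0
```

Emit:
drive_tool(
  moves=[0,0,1,0,0,0,0,1.9,0,0,0,0,1.9,0,0],
)

```text
time_s: 2.35
tool_pos: [0.6629, -0.1026, 0.2229]
tool_rot: [-180.0, 0.4, 1.0]
force: [0.2, 0.5, -0.4]
grip_width: 0.0004
grasp_force: 0.0
```

```bash
cat > look.py <<'E'
import sys
from h import *
p,w=cloud("scene"); cv2.imwrite(f"pics/{sys.argv[1]}.png",p[...,::-1])
a=w.reshape(-1,3); d=a-np.array([.6106,-.0997,.1])
# lid side strip on the left side, away from gripper (box y +30..+118mm)
m=(d[:,1]>.06)&(d[:,1]<.115)&(d[:,2]>.01)&(d[:,2]<.175)&(d[:,0]>-.17)&(d[:,0]<.04)
e=d[m]; r=np.hypot(e[:,0],e[:,2]); k=e[(r>.1)&(r<.165)]
th=np.arctan2(k[:,2],-k[:,0]); print("n",len(k),"theta pct",np.percentile(th,[5,25,50,75,95]).round(3),"rmax",np.percentile(r[r<.17],98).round(3))
o=env.get_obs(); print(o["time_s"],o["tool_pos"].round(4),o["force"].round(2))
E
python3 look.py b1
```

```text
n 280 theta pct [1.569 1.6   1.628 1.648 1.697] rmax 0.158
2.4 [ 0.6643 -0.1024  0.2256] [ 0.85 -0.6   0.72]
```

View pics/b1.png

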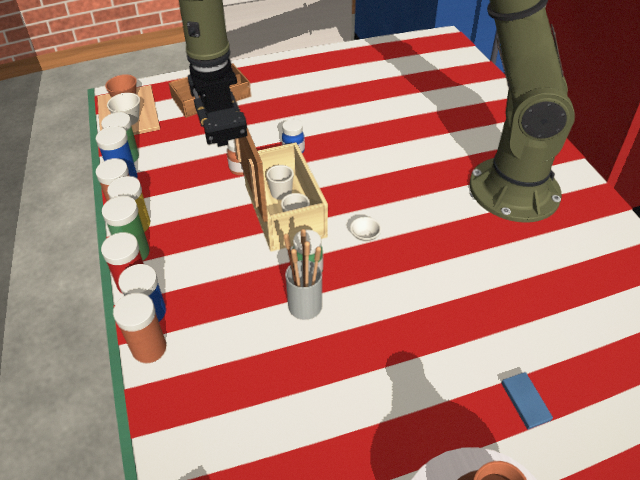

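The scene view shows the gripper at (220,125), behind the lid and clear of the jars and tin. Pushing starts now.

Emit:
drive_tool(
  moves=[-0.4,0,0,0,0,-0.8,0,0,0,0,-1.05,0,0,0,0,-1.25,0,0,0,0,-1.45,0,0,0,0],
)

```text
time_s: 3.02
tool_pos: [0.6078, -0.1024, 0.2275]
tool_rot: [180.0, -0.1, 1.1]
force: [0.9, -0.8, 1.5]
grip_width: 0.0004
grasp_force: 0.9
```

```bash
python3 look.py b2
```

```text
n 375 theta pct [1.396 1.439 1.45  1.467 1.52 ] rmax 0.158
3.075 [ 0.6065 -0.1024  0.2272] [-0.94 -0.68  0.53]
```

Emit:
drive_tool(
  moves=[-0.3,0,0,0,0,-0.6,0,0,0,0,-0.6,0,0,0,0,-0.1,0,-0.5,0,0,-0.1,0,-1.4,0,0],
)

```text
time_s: 3.7
tool_pos: [0.6028, -0.102, 0.281]
tool_rot: [-179.9, 0.3, 1.1]
force: [-0.5, -0.5, -0.7]
grip_width: 0.0008
grasp_force: 0.0
```

```bash
python3 look.py b3
```

```text
n 498 theta pct [1.157 1.198 1.207 1.222 1.273] rmax 0.157
3.75 [ 0.6051 -0.1021  0.2877] [ 1.25 -0.65  3.8 ]
```

Emit:
drive_tool(
  moves=[-1.4,0,0,0,0,-2.8,0,0.1,0,0,-3.1,0,1.4,0,0,-3.1,0,2.6,0,0,-3.1,0,2.95,0,0],
)

```text
time_s: 4.38
tool_pos: [0.4771, -0.1041, 0.1619]
tool_rot: [-179.9, 0.3, 1.1]
force: [0.3, -0.6, 1.1]
grip_width: 0.0001
grasp_force: 0.0
```

```bash
python3 look.py b4
```

```text
n 529 theta pct [1.046 1.086 1.096 1.112 1.167] rmax 0.157
4.425 [ 0.4775 -0.1041  0.1617] [-0.47  0.2  -1.05]
```

Emit:
drive_tool(
  moves=[0,0,0,0,0,0,0,0,0,0,0,0,0,0,0,0,0,0,0,0,0,0,0,0,0],
)

```text
time_s: 5.05
tool_pos: [0.4796, -0.1045, 0.1648]
tool_rot: [180.0, -0.0, 1.1]
force: [0.2, -0.8, -0.1]
grip_width: 0.0005
grasp_force: 0.0
```

Emit:
drive_tool(
  moves=[0,0,0,0,0,0,0,0,0,0,0,0,0,0,0,0,0,0,0,0,0,0,0,0,0],
)

```text
time_s: 5.68
tool_pos: [0.4791, -0.1045, 0.1643]
tool_rot: [-180.0, 0.1, 1.1]
force: [-1.1, 0.0, -1.2]
grip_width: 0.0004
grasp_force: 0.4
```

```bash
python3 look.py b5
```

```text
n 611 theta pct [0.721 0.742 0.754 0.774 0.826] rmax 0.157
5.725 [ 0.4791 -0.1045  0.1643] [-0.7   0.45 -0.51]
```

Emit:
drive_tool(
  moves=[0,0,0,0,0,0,0,0,0,0,0,0,0,0,0,0,0,0,0,0,0,0,0,0,0],
)

```text
time_s: 6.35
tool_pos: [0.4794, -0.1045, 0.1645]
tool_rot: [180.0, 0.0, 1.1]
force: [-2.0, -0.5, -0.6]
grip_width: 0.0007
grasp_force: 0.7
```

```bash
python3 look.py b6; python3 -c "
import cv2;i=cv2.imread('pics/b6.png')[60:260,180:400];cv2.imwrite('pics/b6c.png',cv2.resize(i,None,fx=3,fy=3))"
```

```text
n 603 theta pct [0.719 0.744 0.755 0.777 0.828] rmax 0.157
6.4 [ 0.4794 -0.1045  0.1645] [-1.16  0.44 -0.26]
```

View pics/b6c.png

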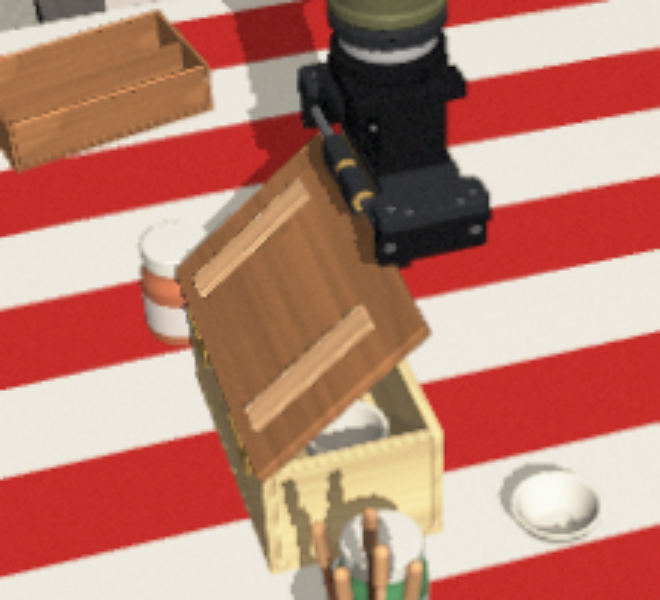

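The cropped view shows the lid resting on the fingers at its front edge, above (390,260), with the dish, jar and tin undisturbed. It's caught at about 0.69 rad. Next I lower the fingers along the edge's arc.

Emit:
drive_tool(
  moves=[-0.06,0,0.08,0,0,-0.12,0,0.16,0,0,-0.18,0,0.24,0,0,-0.24,0,0.32,0,0,-0.29,0,0.4,0,0],
)

```text
time_s: 7.02
tool_pos: [0.4678, -0.1047, 0.1483]
tool_rot: [180.0, -0.0, 1.1]
force: [-1.7, 0.6, -0.7]
grip_width: 0.0003
grasp_force: 0.6
```

```bash
python3 look.py b7
```

```text
n 612 theta pct [0.597 0.616 0.63  0.654 0.702] rmax 0.158
7.075 [ 0.4673 -0.1047  0.1478] [-0.26 -0.62 -1.44]
```

Emit:
drive_tool(
  moves=[-0.045,0,0.08,0,0,-0.09,0,0.17,0,0,-0.13,0,0.25,0,0,-0.17,0,0.34,0,0,-0.21,0,0.42,0,0],
)

```text
time_s: 7.7
tool_pos: [0.4587, -0.1048, 0.1312]
tool_rot: [-180.0, 0.1, 1.1]
force: [-4.7, 0.5, 2.2]
grip_width: 0.0004
grasp_force: 2.5
```

```bash
python3 look.py b8
```

```text
n 635 theta pct [0.472 0.494 0.507 0.532 0.594] rmax 0.163
7.75 [ 0.4585 -0.1048  0.1308] [-5.16  0.14 -0.51]
```

Emit:
drive_tool(
  moves=[-0.03,0,0.07,0,0,-0.06,0,0.14,0,0,-0.09,0,0.21,0,0,-0.12,0,0.29,0,0,-0.145,0,0.36,0,0],
)

```text
time_s: 8.38
tool_pos: [0.4529, -0.1049, 0.1169]
tool_rot: [-180.0, 0.1, 1.1]
force: [-5.4, 1.2, 2.5]
grip_width: 0.0011
grasp_force: 2.7
```

```bash
python3 look.py b9
```

```text
n 655 theta pct [0.375 0.398 0.412 0.449 0.616] rmax 0.165
8.425 [ 0.4527 -0.1049  0.1165] [-4.65  2.01 -0.42]
```

Emit:
drive_tool(
  moves=[-0.025,0,0.07,0,0,-0.05,0,0.14,0,0,-0.07,0,0.21,0,0,-0.09,0,0.29,0,0,-0.11,0,0.36,0,0],
)

```text
time_s: 9.05
tool_pos: [0.4486, -0.1049, 0.1024]
tool_rot: [-180.0, 0.1, 1.1]
force: [-5.2, 0.2, 0.5]
grip_width: 0.0001
grasp_force: 2.4
```

```bash
python3 look.py b10
```

```text
n 653 theta pct [0.275 0.301 0.319 0.36  0.563] rmax 0.166
9.1 [ 0.4485 -0.1049  0.1021] [-4.63 -0.18 -0.76]
```

Emit:
drive_tool(
  moves=[-0.02,0,0.08,0,0,-0.037,0,0.16,0,0,-0.052,0,0.23,0,0,-0.065,0,0.31,0,0,-0.075,0,0.38,0,0],
)

```text
time_s: 9.72
tool_pos: [0.4457, -0.105, 0.0873]
tool_rot: [-180.0, 0.1, 1.1]
force: [-5.9, 0.3, 0.0]
grip_width: 0.0004
grasp_force: 2.5
```

```bash
python3 look.py b11
```

```text
n 695 theta pct [0.183 0.208 0.23  0.274 0.569] rmax 0.167
9.775 [ 0.4456 -0.105   0.0869] [-3.93  1.41 -1.32]
```

Emit:
drive_tool(
  moves=[-0.012,0,0.08,0,0,-0.022,0,0.16,0,0,-0.03,0,0.23,0,0,-0.036,0,0.31,0,0,-0.04,0,0.39,0,0],
)

```text
time_s: 10.4
tool_pos: [0.4442, -0.105, 0.0717]
tool_rot: [-180.0, 0.1, 1.1]
force: [-4.0, 1.1, -0.1]
grip_width: 0.0008
grasp_force: 2.5
```

```bash
python3 look.py b12
```

```text
n 726 theta pct [0.093 0.114 0.14  0.301 0.551] rmax 0.167
10.45 [ 0.4442 -0.105   0.0714] [-4.19  1.23 -2.52]
```

Emit:
drive_tool(
  moves=[-0.003,0,0.06,0,0,-0.005,0,0.12,0,0,-0.005,0,0.18,0,0,-0.005,0,0.24,0,0,-0.005,0,0.3,0,0],
)

```text
time_s: 11.08
tool_pos: [0.444, -0.1056, 0.0607]
tool_rot: [180.0, 0.1, 1.0]
force: [-8.5, 0.7, 5.9]
grip_width: 0.0008
grasp_force: 4.2
```

```bash
python3 look.py b13; python3 -c "
import cv2;i=cv2.imread('pics/b13.png')[60:260,180:400];cv2.imwrite('pics/b13c.png',cv2.resize(i,None,fx=3,fy=3))"
```

```text
n 673 theta pct [0.075 0.091 0.129 0.32  0.49 ] rmax 0.168
11.125 [ 0.444  -0.1056  0.0604] [-7.    0.81  4.18]
```

View pics/b13c.png

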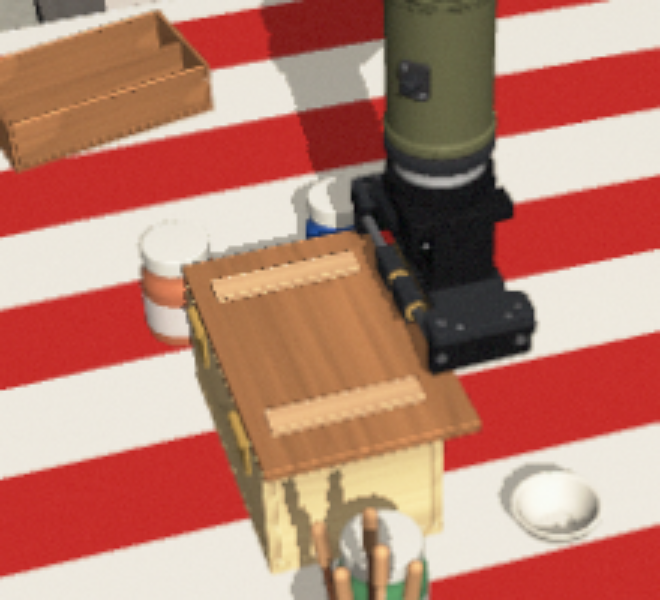

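The cropped view shows the lid flat on the rim, and the upward force confirms it is seated. I'll back the fingers off and then raise them.

Emit:
drive_tool(
  moves=[-0.1,0,0,0,0,-0.3,0,0,0,0,-0.5,0,0,0,0,-0.5,0,-0.5,0,0,-0.5,0,-1.5,0,0],
)

```text
time_s: 11.75
tool_pos: [0.4229, -0.1052, 0.1196]
tool_rot: [-179.9, 0.1, 1.1]
force: [1.2, -0.1, 0.0]
grip_width: 0.0008
grasp_force: 0.0
```

Emit:
drive_tool(
  moves=[0,0,-1,0,0,0,0,-2,0,0,0,0,-3,0,0,0,0,-3,0,0,0,0,-3,0,0],
)

```text
time_s: 12.38
tool_pos: [0.4241, -0.1055, 0.2397]
tool_rot: [180.0, 0.0, 1.1]
force: [-0.2, -0.8, -1.1]
grip_width: 0.0006
grasp_force: 0.0
```

```bash
python3 - <<'E'
from h import *
p,w=cloud("scene"); cv2.imwrite("pics/end.png",p[...,::-1])
a=w.reshape(-1,3)
m=(a[:,0]>.47)&(a[:,0]<.6)&(a[:,1]>-.01)&(a[:,1]<.012)&(a[:,2]>.095)&(a[:,2]<.15)
print(m.sum(),np.polyfit(a[m,0],a[m,2],1),a[m,2].mean()); o=env.get_obs(); print(o["time_s"],o["tool_pos"],o["force"])
E
```

```text
489 [-0.001943    0.11235946] 0.11131917599213408
12.425 [ 0.42377722 -0.10538539  0.23912027] [-0.9073301   0.1145088   0.04531962]
```

View pics/end.png

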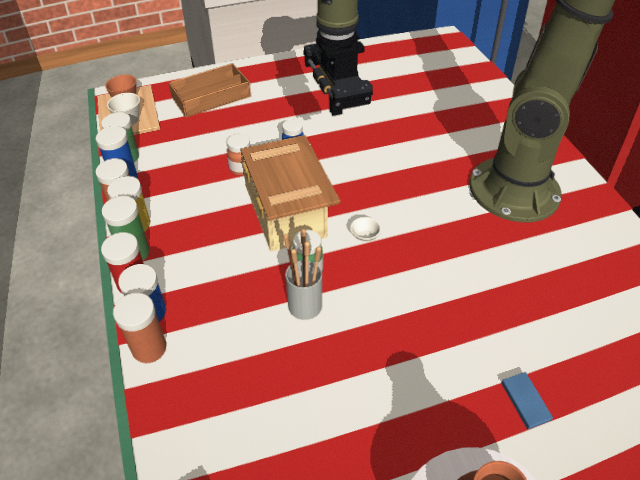

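The final view shows the lid flat and shut at (290,175), with a measured slope of about 0.002. The jars, dish and tin are where they were, and the gripper is clear at (340,80).

```bash
python3 -c "
from cell import env; print(env.sign_off())"
```

```text
the job is handed in; nothing more can be done
None
```

The lid was tipped from behind, caught at about 0.69 rad, let down gently until fully shut, and the arm moved clear with the jars, dish and brush tin undisturbed (cups hidden under the lid, so not rechecked); the job was handed in at about 12.4 s, and sign-off gave no verdict.

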